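# Wedge the catch open and weigh the carving blank

## Robot

A 6-joint arm with a two-finger parallel gripper is mounted at the origin on the work surface. World frame = base frame: x ahead of the robot, y to its left, z up, the work surface at z = 0. Lengths are in mm, angles in rad, forces in N, time in s.
With the tool pointing down it reaches from about 300 to 775 mm from the base axis. Payload 14.6 kg.
Tool frame: the origin (TCP) lies at the very end of the fingers, on their centre line; the grasp point (between the pads) lies 19 mm behind it; z points along the fingers, y is the line along which they close (so a half turn about z gives the same grasp; the last joint's range is limited). The gripper opens to 94 mm and grips with 3 to 60 N. Pads are 16 mm wide; open, the fingers measure 119 mm over their backs; the gripper's body (75 mm by 177 mm) begins 78 mm behind the grasp point.
Start: joints at [-1.321, 0.3, 1.521, -0, 1.321, -0.067], TCP at [171.333, -522.622, 205.446] pointing down, gripper open.
Joint ranges: [-3.03, 3.03], [-0.79, 2.21], [0.23, 2.52], [-1.04, 4.18], [0, 3.07], [-2.55, 2.55]. Speed limits (rad/s): [2.22, 2.22, 2.57, 3.14, 3.14, 3.14].

## Interface

Orientations are given as [roll, pitch, yaw] about the fixed x, y, z axes, in that order (R = Rz(yaw) Ry(pitch) Rx(roll)).
In Python, from cell import manip gives the robot as it stands.
- The arm moves only by the tool servo_tool, never from a script. Its argument "motion" is a list that holds one entry, the list of rows, each a list of 7 numbers: the shift along the world's x, y, z as a fraction of full scale, then the turn, a rotation vector about the world's x, y, z as a fraction of full scale, then the closure, from 0 (fully open) to 1 (shut). In form: [[[x, y, z, rx, ry, rz, gripper], ...]]. A call has 1 to 10 rows; each row is the pose to reach, as a shift and turn from the pose commanded when the call began, turning the shorter way round; what a row does not reach only later rows make up. Full scale, the value 1, is 0.5 m for a shift and pi rad for a turn. A row lasts 1/10 s, in which the tool goes at most 50 mm and 8.59 degrees, less where a joint would pass 70% of its speed; a pose out of reach is approached as far as the arm can. A call with a number of a shift or a turn outside -1 to 1 is refused whole. A call with a gripper value outside its range is refused whole. The fingers move at their own pace and stop on an object; "newtons" is the grip in N (left out, the last holds). Time passes only in rows, so rows that repeat a pose let the fingers close. It gives the time, the measured TCP pose, the force, the opening and the grip force at its end, in the units of the state.
- manip.read_state(): the state, without advancing time (a new reading comes with each control period).
- manip.camera(name): name is "scene" or "top" or "wrist"; returns a dict with "frame" (420x560x3 uint8, red, green, blue), "range_z" (420x560 float32, mm along the optical axis (not along the pixel's ray), 0 where there is no reading), "vfov" (degrees; the focal length in pixels is half the picture's height over the tangent of half this angle, whatever the lens; pixels are square), "cx", "cy" (the principal point, pixels), "k1" (the pictures are not rectified: a ray, as slopes to the right and down, at radius r is drawn at 1 + k1 r^2 times it, then the intrinsics apply), "cam_to_world" (4x4, takes a point from camera to world coordinates). Camera axes: x right, y down, z forward; pixel columns grow to the right and rows downward; lengths in mm; the calibration is good to about 2 mm. A picture is of the moment at which its call begins.
- manip.sign_off(): hands the job in; it is judged then, once.
The state is a dict: "clock": time; "joints": joint angles; "qd": joint speeds; "effort": joint torques, N m; "eef_pos": TCP position; "eef_rot": TCP orientation; "wrist_force": force on the tool from outside, world axes, zero at the start; "moment": the same for the moment, N m; "finger_gap": finger opening in mm; "finger_force": force on a finger pad.
Only numpy, scipy, OpenCV 4.12 (cv2) and the standard library are available. Lean on these libraries where they do the work, as an engineer would, in place of code of your own. Each camera call takes 0.05 s, during which the arm holds its last target. There are 200 camera calls.

## Task

Drive the dark wooden wedge nose-first into the slot between the cradle's fence and the red sprung catch, so that it props the catch open by itself. Then lift the carving blank out of the cradle and hang it by its steel bail on the hook of the spring scale, let go and let it settle so that its weight can be read. Lower it onto the hook gently so the scale is never jerked down to its stop, leave the wedge in place propping the catch, and do not disturb the thermos, the mallet or the gouge.

Things in the scene. Friction and masses are not known exactly. Their poses are not given: they have to be found in the camera images.
- cradle: Fixed plywood board, x -115..125, y -47..118 mm, 12 mm thick. Origin: on the table, below the middle of the seated blank; x runs along the blank, roughly away from the robot. On it, up to 42 mm above the table: wooden fence (x -50..110, y 26..56), rail (x -50..110, y -38..-26), end stop (x 99..111). The blank's near end, x -95..-50, is free on both sides for the fingers.
- catch (a joint): Red sprung lever, 148 mm long, 15 to 55 mm above the table, on an upright pin at cradle x 110, y 79; free end towards -x. 0 rad: shut, its inner face at y 74, 18 mm from the fence. Grows as the free end swings away from the fence (to +y), up to 0.6. The spring always shuts it (2.5 N at the free end shut, 4 N propped). The wedge's full body in the slot holds it at about 0.17.
- catch_lip (a point): Top of the inner tip of the catch's lip, a red bar 20 mm wide, 12 mm thick (55 to 67 mm above the table) from the lever over the fence and 11 mm over the blank's top edge, at cradle x -34..-14, on the near side of the bail. Shut, it stops the blank being lifted or pulled out; at 0.13 rad it is clear of it.
- catch_end (a point): Inner face of the catch's free end, 35 mm above the table; shut, at x -38, y 74 mm of the cradle.
- slot (a point): Near end of the fence's outer face, at cradle x -50, y 56 mm, on top of the board (12 mm above the table); axes parallel to the cradle's. The slot runs from here along +x between fence and catch. The wedge slides in along +x, on the board, its flat -y side along the fence.
- wedge: Loose dark wooden wedge, 150 x 44 x 36 mm high, 0.11 kg. Origin: underside, middle of its length; x points to the nose. Body with parallel sides x -75..-5, y +-22; from x -5 to 75 the +y side tapers to a nose 8 mm thick (y -22..-14), the -y side stays flat. It props the catch fully with its origin 20 to 40 mm past the slot mouth, so that the catch's end bears on the parallel body.
- blank: Part-carved pale lime-wood block, 190 (x) x 46 (y) x 40 (z) mm, about 0.16 to 0.28 kg, same at both ends, with a steel wire bail over its middle. Origin: centre of its underside. It starts seated in the cradle, its underside 12 mm above the table. Grip it across its 46 mm width near an end.
- bail_top (a point): Underside of the bail's peak, 87 mm above the blank's underside, over the centre of mass. The bail is 6 mm wire, an arch standing across the blank (legs at y +-20 mm, peak's top 93 mm above the underside); seen along the blank's x its opening is 34 mm wide and 47 mm high.
- scale: Fixed spring scale on a stand. Origin: on the table below the hook's seat. x points from the hook's open side to the stand's post (22 mm thick, at x 190); foot x 115..245, y +-80 mm, 14 mm high; face plate with red pointer, 50 mm wide, x 26..34, from 335 mm up; top arm at 560 mm. The space round the hook on its -x side is free.
- scale_hook (a joint): Travel of the scale's hook downwards, m: 0 unloaded, 0.075 at its stop; spring 80 N/m, so the hanging blank pulls it 18 to 34 mm down, swinging for 1 to 2 s.
- hook_seat (a point): Lowest point of the hook's inside, where the bail rests; 204 mm above the table unloaded. The hook is 8 mm rod in the scale's x-z plane: stem rising at x 17 mm, tip turned up on the -x side. Axes parallel to the scale's.
- hook_tip (a point): Top of the hook's upturned tip, 21 mm to the scale's -x of the seat and 22 mm above it; the mouth between tip and stem is 30 mm wide. The bail passes over the tip along the scale's +x, the blank's length lying along the scale's x, and is then lowered.
- thermos: Bystander: steel thermos flask standing upright, 66 mm across, 210 mm high. Origin: centre of its underside.
- mallet: Bystander: round wooden carving mallet standing on its head, 84 mm across, 195 mm high. Origin: centre of its underside.
- gouge: Bystander: carving gouge lying flat, 195 mm long along x, 26 mm wide, 24 mm high. Origin: underside, 80 mm from the handle's end.

How it is judged (in metres and radians):
On the way, in this order (a step that is already met when the one before it is completed fails the run):
1. the wedge, let go, props the catch open while the blank still lies in the cradle (value of joint catch above 0.13 rad and contact force between the fingers and wedge below 0.1 N and x of wedge in the frame of slot above -0.02 m and horizontal distance between wedge and slot below 0.08 m and distance of blank from where it was at the start of the episode below 0.02 m), for 0.2 s.
2. the blank is lifted clear of the cradle (height (world z) of blank above 0.06 m), for 0.1 s.
3. the blank hangs by its bail on the hook with its full weight, let go (distance between bail_top and hook_seat below 0.015 m and value of joint scale_hook above 0.015 m and contact force between the fingers and blank below 0.1 N), for 0.2 s.
At the end, for the whole second after the job is handed in: The blank hangs free and still on the hook by its bail (peak within 15 mm of the seat, level within 0.4 rad, hook pulled down over 15 mm and slower than 15 mm/s, blank slower than 30 mm/s and 0.3 rad/s); the wedge stays still in the slot, holding the catch over 0.13 rad open (distance between bail_top and hook_seat below 0.015 m and value of joint scale_hook above 0.015 m and velocity of joint scale_hook between -0.015 and 0.015 m/s and linear speed of blank below 0.03 m/s and angular speed of blank below 0.3 rad/s and angle between blank's own z axis and vertical below 0.4 rad and height (world z) of blank above 0.05 m and value of joint catch above 0.13 rad and horizontal distance between wedge and slot below 0.08 m and linear speed of wedge below 0.02 m/s); the robot touches nothing.
It fails at once if the scale's hook is jerked or pulled down nearly to its stop (over 65 mm) (value of joint scale_hook above 0.065 m).
It fails at once if the thermos is moved over 25 mm or tipped (distance of thermos from where it was at the start of the episode above 0.025 m or angle between thermos's own z axis and vertical above 0.3 rad).
It fails at once if the mallet is moved over 25 mm or tipped (distance of mallet from where it was at the start of the episode above 0.025 m or angle between mallet's own z axis and vertical above 0.3 rad).
It fails at once if the gouge is moved over 25 mm (distance of gouge from where it was at the start of the episode above 0.025 m).
It also fails if it takes over 61 s, if anything falls off the work surface, if the arm or the gripper's body presses on something with over 40 N, if the wrist force passes 120 N, or if a joint passes its speed limit or range.

## Working session

There is one attempt and no reset: what is moved stays moved. The work goes in short steps, Python scripts to look and compute and a tool call to move; the robot and the scene stay as the last step left them, time stands still between calls to the robot, and variables do not carry over. Pictures are saved under pics/ and viewed, at most 10 in all, crops included, and the job is handed in when it is done.

Besides the shell and the picture viewer there is one more tool, called after "Request:" by a JSON object that holds its "fn" and its "kwargs". servo_tool: Moves the arm, as the interface text tells. Its arguments: {"type":"object","properties":{"motion":{"type":"array"},"newtons":{"type":"number"}},"required":["motion"]}

```bash
mkdir -p pics; ls; cat > h.py <<'E'
import numpy as np, cv2
from cell import manip
def cloud(c):
    h,w=c["range_z"].shape; f=h/2/np.tan(np.radians(c["vfov"])/2)
    K=np.array([[f,0,c["cx"]],[0,f,c["cy"]],[0,0,1]])
    u,v=np.meshgrid(np.arange(w),np.arange(h))
    p=np.stack([u,v],-1).reshape(-1,1,2).astype(np.float64)
    n=((p[:,0]-[c["cx"],c["cy"]])/f); s=n.copy()
    for _ in range(20): s=n/(1+c["k1"]*(s**2).sum(1,keepdims=True))
    z=c["range_z"].reshape(-1,1)
    P=np.c_[s*z,z,np.ones_like(z)]@np.array(c["cam_to_world"]).T
    P=P[:,:3]; P[z[:,0]==0]=np.nan
    return P.reshape(h,w,3)
def snap(name,fn):
    c=manip.camera(name); cv2.imwrite(f"pics/{fn}.png",c["frame"][:,:,::-1]); P=cloud(c); np.savez(f"{fn}.npz",P=P,f=c["frame"]); return c,P
E
python3 - <<'E'
from h import *
for n in ["scene","top"]:
    c,P=snap(n,n+"0"); print(n,c["vfov"],c["k1"],np.round(c["cam_to_world"],2).tolist())
a=cv2.imread("pics/scene0.png");b=cv2.imread("pics/top0.png")
print(manip.read_state())
E
```

```text
pics
scene 51.00444715767386 0.0044306064805498735 [[-0.87, 0.34, -0.36, 1040.21], [0.49, 0.59, -0.64, 804.88], [-0.01, -0.73, -0.68, 975.76], [0.0, 0.0, 0.0, 1.0]]
top 57.43702388746362 -0.10964069398983321 [[-0.01, -0.99, 0.12, 431.18], [-1.0, 0.0, -0.02, 40.91], [0.02, -0.12, -0.99, 1318.33], [0.0, 0.0, 0.0, 1.0]]
{'clock': 0.1, 'joints': array([-1.32060100e+00,  3.00397332e-01,  1.52153291e+00,  1.29044851e-05,
        1.32069921e+00, -6.66025964e-02]), 'qd': array([-0.00128409, -0.00207652,  0.00027094, -0.00082525, -0.00025364,
       -0.00176159]), 'effort': array([ 1.48044295e-03, -5.32641792e+01, -3.53283906e+01,  7.08934455e-02,
        2.34650873e-02, -7.83765245e-05]), 'eef_pos': array([ 171.27819457, -522.39681508,  204.94717001]), 'eef_rot': array([-3.14055898e+00, -8.14745005e-05,  3.16794685e-01]), 'wrist_force': array([0.60725979, 0.40733651, 0.86772402]), 'moment': array([0.03501407, 0.0424307 , 0.00652029]), 'finger_force': 0.0, 'finger_gap': 93.97062094486152}
```

View pics/top0.png

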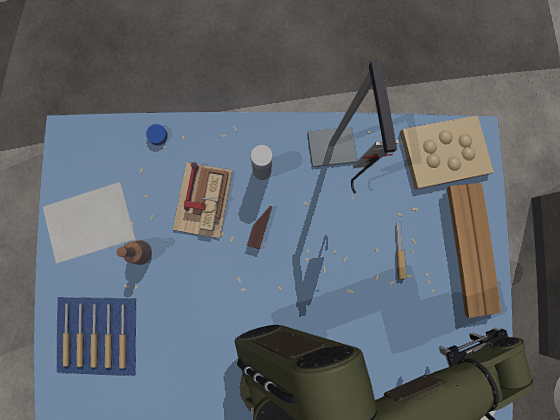

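View pics/scene0.png

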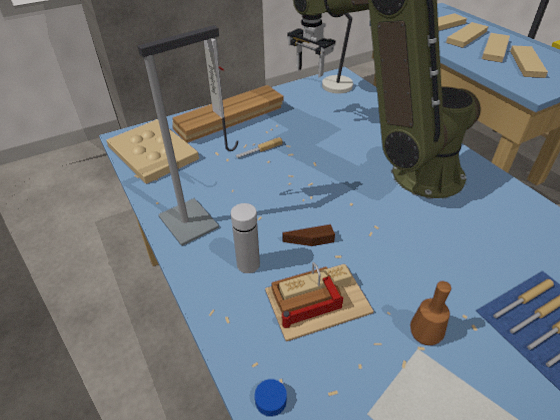

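The top view shows the cradle at about (204,200), the wedge at (260,228), the thermos at (261,160), the mallet at (137,252), the scale foot at (330,147), the hook at (355,185) and the gouge at (400,255). Next I'll turn these into positions.

```bash
python3 - <<'E'
from h import *
d=np.load("top0.npz");P=d["P"];f=d["f"]
hsv=cv2.cvtColor(f,cv2.COLOR_RGB2HSV)
def reg(x0,x1,y0,y1): 
    m=np.zeros(f.shape[:2],bool); m[y0:y1,x0:x1]=1; return m
Z=P[:,:,2]
def rect(name,m):
    q=P[m][:,:2]; q=q[~np.isnan(q[:,0])].astype(np.float32)
    r=cv2.minAreaRect(q); print(name,len(q),np.round(r[0]),np.round(r[1]),round(r[2],1),"box",np.round(cv2.boxPoints(r)).tolist(),"z",np.round(np.nanpercentile(Z[m],[5,50,95])))
rect("wedge",reg(240,280,200,255)&(Z>22))
q=P[reg(240,280,200,255)&(Z>22)]; hull=cv2.convexHull(q[:,:2].astype(np.float32)); print(np.round(cv2.approxPolyDP(hull,4,True))[:,0].tolist())
rect("board",reg(165,240,155,245)&(Z>7))
cr=reg(165,240,155,245)
hist=np.histogram(Z[cr],bins=np.arange(0,120,4)); print(hist[0].tolist())
rect("bl+fence",cr&(Z>36)&(Z<46)); 
red=(hsv[...,1]>170)&((hsv[...,0]<6)|(hsv[...,0]>174))&cr; rect("red",red&(Z>48))
rect("blanktop",cr&(Z>46)&(Z<57)&~red&(hsv[...,1]<150)); rect("bail",cr&(Z>75))
rect("thermos",reg(245,280,140,185)&(Z>195)); rect("mallet",reg(115,160,235,270)&(Z>100))
rect("foot",reg(300,362,120,175)&(Z>9)&(Z<19)); rect("gouge",reg(390,412,215,285)&(Z>8))
rect("arm",reg(360,400,55,160)&(Z>500))
hk=reg(345,385,150,200)&(Z>150)&(Z<320); rect("hook",hk)
for v,u in np.argwhere(hk)[::3]: print(u,v,np.round(P[v,u]).tolist(),end=";")
s=np.load("scene0.npz");Ps=s["P"]
print()
hk=np.zeros(Ps.shape[:2],bool);hk[110:155,215:245]=1;hk&=(Ps[...,2]>150)&(Ps[...,0]<np.inf)
print("scene hook")
for v,u in np.argwhere(hk)[::4]: print(u,v,np.round(Ps[v,u]).tolist(),end=";")
E
```

```text
wedge 465 [535.  58.] [ 44. 149.] 73.2 box [[457.0, 58.0], [600.0, 15.0], [613.0, 57.0], [470.0, 100.0]] z [32. 36. 41.]
[[600.0, 16.0], [594.0, 30.0], [540.0, 77.0], [470.0, 100.0], [460.0, 67.0], [463.0, 57.0]]
board 3293 [630. 254.] [256. 312.] 89.9 box [[474.0, 126.0], [786.0, 126.0], [786.0, 382.0], [475.0, 382.0]] z [ 9. 37. 63.]
[1750, 473, 549, 725, 139, 39, 28, 31, 41, 119, 341, 211, 282, 407, 121, 30, 73, 47, 9, 0, 0, 1, 1, 3, 9, 9, 3, 0, 0]
bl+fence 585 [628. 236.] [111. 208.] 80.0 box [[516.0, 199.0], [721.0, 163.0], [740.0, 273.0], [535.0, 309.0]] z [38. 42. 45.]
red 1 [600. 303.] [0. 0.] 0.0 box [[600.0, 303.0], [600.0, 303.0], [600.0, 303.0], [600.0, 303.0]] z [69. 69. 69.]
blanktop 802 [633. 240.] [120. 221.] 82.8 box [[516.0, 194.0], [735.0, 167.0], [750.0, 286.0], [531.0, 313.0]] z [47. 52. 56.]
bail 26 [616. 219.] [43.  5.] 79.1 box [[609.0, 198.0], [614.0, 197.0], [622.0, 240.0], [617.0, 241.0]] z [ 93. 100. 106.]
thermos 391 [730.  50.] [63. 63.] 0.6 box [[698.0, 81.0], [699.0, 18.0], [762.0, 19.0], [762.0, 82.0]] z [206. 211. 214.]
mallet 349 [446. 459.] [58. 64
[... 2066 characters left out ...]
0, -217.0, 276.0];223 132 [660.0, -218.0, 271.0];224 133 [658.0, -217.0, 267.0];224 135 [658.0, -219.0, 259.0];226 136 [652.0, -217.0, 255.0];224 138 [659.0, -218.0, 250.0];225 139 [656.0, -218.0, 245.0];226 140 [653.0, -218.0, 241.0];225 141 [657.0, -218.0, 238.0];225 142 [658.0, -216.0, 236.0];237 142 [617.0, -223.0, 218.0];236 143 [621.0, -223.0, 216.0];235 144 [624.0, -224.0, 213.0];226 145 [656.0, -216.0, 225.0];236 145 [622.0, -222.0, 210.0];234 146 [628.0, -223.0, 208.0];226 147 [657.0, -214.0, 220.0];234 147 [629.0, -222.0, 205.0];228 148 [650.0, -217.0, 212.0];234 148 [629.0, -223.0, 200.0];228 149 [651.0, -218.0, 208.0];232 149 [638.0, -218.0, 203.0];229 150 [648.0, -216.0, 205.0];
```

Request:
{"fn": "servo_tool", "kwargs": {"motion": [[[0.3, 0.6, 0.1, 0, 0, 0.404, 0], [0.3, 0.6, 0.1, 0, 0, 0.404, 0], [0.3, 0.6, 0.1, 0, 0, 0.404, 0], [0.3, 0.6, 0.1, 0, 0, 0.404, 0], [0.3, 0.6, 0.1, 0, 0, 0.404, 0], [0.3, 0.6, 0.1, 0, 0, 0.404, 0], [0.3, 0.6, 0.1, 0, 0, 0.404, 0], [0.3, 0.6, 0.1, 0, 0, 0.404, 0], [0.3, 0.6, 0.1, 0, 0, 0.404, 0], [0.3, 0.6, 0.1, 0, 0, 0.404, 0]]]}}

```text
clock: 1.1
eef_pos: [321.4, -222.3, 255.4]
eef_rot: [-3.141, -0.0, 1.588]
wrist_force: [-0.4, -0.1, -0.1]
finger_gap: 93.7
finger_force: 0.0
```

Request:
{"fn": "servo_tool", "kwargs": {"motion": [[[0.321, 0.593, 0, 0, 0, 0.4015, 0], [0.321, 0.593, 0, 0, 0, 0.4015, 0], [0.321, 0.593, 0, 0, 0, 0.4015, 0], [0.321, 0.593, 0, 0, 0, 0.4015, 0], [0.321, 0.593, 0, 0, 0, 0.4015, 0], [0.321, 0.593, 0, 0, 0, 0.4015, 0], [0.321, 0.593, 0, 0, 0, 0.4015, 0], [0.321, 0.593, 0, 0, 0, 0.4015, 0], [0.321, 0.593, 0, 0, 0, 0.4015, 0], [0.321, 0.593, 0, 0, 0, 0.4015, 0]]]}}

```text
clock: 2.1
eef_pos: [481.8, 73.9, 255.1]
eef_rot: [-3.141, -0.001, 2.846]
wrist_force: [-1.2, -1.3, 0.6]
finger_gap: 94.0
finger_force: 0.0
```

```bash
python3 - <<'E'
from h import *
c,P=snap("wrist","w1"); print(np.round(c["cam_to_world"],2).tolist(),manip.read_state()["eef_pos"],manip.read_state()["eef_rot"])
Z=P[...,2]
m=(Z>30)&(Z<42)&(P[...,0]>440)&(P[...,0]<615)&(P[...,1]>0)&(P[...,1]<110)
q=P[m][:,:2].astype(np.float32); print(len(q),cv2.minAreaRect(q),np.round(np.squeeze(cv2.approxPolyDP(cv2.convexHull(q),3,True))).tolist())
E
```

```text
[[0.29, 0.92, 0.27, 401.98], [0.96, -0.28, -0.08, 97.65], [-0.0, 0.28, -0.96, 434.57], [0.0, 0.0, 0.0, 1.0]] [481.81463201  73.66735159 255.17667633] [-3.14139407e+00 -4.99281030e-04  2.84355460e+00]
3224 ((533.154296875, 56.88178253173828), (43.97049331665039, 149.00953674316406), 73.12396240234375) [[598.0, 15.0], [599.0, 23.0], [537.0, 78.0], [468.0, 99.0], [456.0, 58.0]]
```

View pics/w1.png

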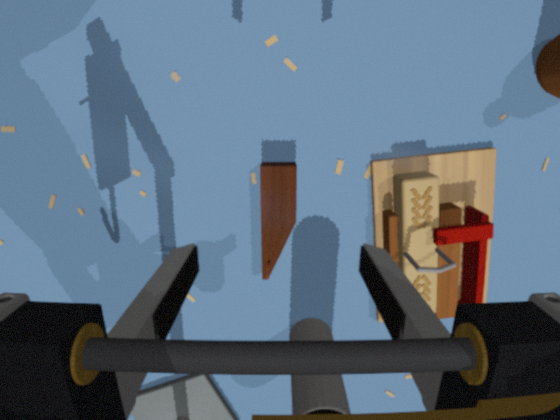

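The wrist view shows the wedge at (280,215), nose down in the image, between the fingers' lines. The cradle is at (435,230) with the catch shut. The measured wedge size of 44×149 mm fits, so I'll descend and grip.

Request:
{"fn": "servo_tool", "kwargs": {"motion": [[[-0.002, -0.001, -0.1, 0, 0, 0, 0], [-0.002, -0.001, -0.2, 0, 0, 0, 0], [-0.002, -0.001, -0.3, 0, 0, 0, 0], [-0.002, -0.001, -0.4, 0, 0, 0, 0], [-0.002, -0.001, -0.46, 0, 0, 0, 0], [-0.002, -0.001, -0.496, 0, 0, 0, 0], [-0.002, -0.001, -0.496, 0, 0, 0, 0], [-0.002, -0.001, -0.496, 0, 0, 0, 0.6], [-0.002, -0.001, -0.496, 0, 0, 0, 0.6], [-0.002, -0.001, -0.496, 0, 0, 0, 0.7]]], "newtons": 40}}

```text
clock: 3.15
eef_pos: [481.5, 73.4, 8.6]
eef_rot: [3.141, 0.002, 2.847]
wrist_force: [-0.6, 0.5, -0.1]
finger_gap: 73.5
finger_force: 0.0
```

Request:
{"fn": "servo_tool", "kwargs": {"motion": [[[0, 0, 0, 0, 0, 0, 0.8], [0, 0, 0, 0, 0, 0, 0.8], [0, 0, 0, 0, 0, 0, 0.8]]]}}

```text
clock: 3.45
eef_pos: [480.9, 73.4, 7.7]
eef_rot: [3.141, 0.0, 2.847]
wrist_force: [-0.4, -0.6, -0.9]
finger_gap: 49.2
finger_force: 0.0
```

```bash
python3 - <<'E'
from h import *
# refine cradle from w1 (taken at height): rectangles in cradle
d=np.load("w1.npz");P=d["P"];f=d["f"];Z=P[...,2]
hsv=cv2.cvtColor(f,cv2.COLOR_RGB2HSV)
R=(P[...,0]>470)&(P[...,1]>130)&(P[...,1]<400)
v,u=np.mgrid[:420,:560]
R&=(u>365)&(u<500)&(v<320)
def rect(n,m):
    m=cv2.erode(m.astype(np.uint8),np.ones((2,2)))>0
    q=P[m][:,:2].astype(np.float32); r=cv2.minAreaRect(q); print(n,len(q),np.round(r[0],1),np.round(r[1],1),round(r[2],1),np.round(cv2.boxPoints(r)).tolist())
red=(hsv[...,1]>170)&((hsv[...,0]<4)|(hsv[...,0]>174))
a=np.radians(-10)
for name,m in [("board",R&(Z>9)&(Z<15)),("blanktop",R&(Z>49)&(Z<55)&~red&(hsv[...,1]<140)),("fence/rail",R&(Z>39)&(Z<45)&~red),("bail",R&(Z>90)),("redlip",R&red&(Z>62)),("catchtop",R&red&(Z>52)&(Z<58))]: rect(name,m)
E
```

```text
board 5264 [624.  253.6] [165.7 233.8] 79.9 [[494.0, 192.0], [725.0, 151.0], [754.0, 315.0], [523.0, 356.0]]
blanktop 3365 [613.2 219.1] [ 45.9 186.3] 80.6 [[517.0, 212.0], [701.0, 181.0], [709.0, 226.0], [525.0, 257.0]]
fence/rail 1896 [624.  227.3] [ 93. 207.] 80.4 [[514.0, 199.0], [718.0, 164.0], [734.0, 256.0], [530.0, 291.0]]
bail 511 [561.4 174.9] [171.2  29.9] 40.2 [[486.0, 131.0], [506.0, 108.0], [636.0, 219.0], [617.0, 242.0]]
redlip 636 [599.8 269.5] [69.4 20.1] 79.2 [[583.0, 237.0], [603.0, 234.0], [616.0, 302.0], [596.0, 306.0]]
catchtop 286 [649.8 292.2] [  9.4 121.7] 80.2 [[589.0, 298.0], [709.0, 277.0], [711.0, 286.0], [591.0, 307.0]]
```

Request:
{"fn": "servo_tool", "kwargs": {"motion": [[[0, 0, 0, 0, 0, 0, 0.9], [0, 0, 0, 0, 0, 0, 0.9], [0, 0, 0, 0, 0, 0, 0.9], [0, 0, 0.04, 0, 0, 0, 0.9], [0, 0, 0.1, 0, 0, 0, 0.9], [0, 0, 0.16, 0, 0, 0, 0.9], [0, 0, 0.16, 0, 0, 0, 0.9]]]}}

```text
clock: 4.15
eef_pos: [482.5, 73.5, 90.7]
eef_rot: [3.14, 0.005, 2.847]
wrist_force: [0.9, -0.3, -1.2]
finger_gap: 44.0
finger_force: 40.0
```

Request:
{"fn": "servo_tool", "kwargs": {"motion": [[[-0.015, 0.08, 0, 0, 0, 0.006, 0.9], [-0.03, 0.17, 0, 0, 0, 0.012, 0.9], [-0.045, 0.26, 0, 0, 0, 0.02, 0.9], [-0.06, 0.35, 0, 0, 0, 0.028, 0.9], [-0.075, 0.44, 0, 0, 0, 0.034, 0.9], [-0.088, 0.5, 0, 0, 0, 0.0387, 0.9], [-0.088, 0.516, 0, 0, 0, 0.0387, 0.9], [-0.088, 0.516, 0, 0, 0, 0.0387, 0.9], [-0.088, 0.516, -0.05, 0, 0, 0.0387, 0.9], [-0.088, 0.516, -0.05, 0, 0, 0.0387, 0.9]]]}}

```text
clock: 5.15
eef_pos: [435.9, 329.2, 59.7]
eef_rot: [-3.138, -0.004, 2.967]
wrist_force: [-0.3, 0.2, -2.0]
finger_gap: 43.6
finger_force: 40.0
```

```bash
python3 - <<'E'
from h import *
c,P=snap("wrist","w2"); s=manip.read_state(); print(s["eef_pos"],s["eef_rot"])
Z=P[...,2]
f=c["frame"];hsv=cv2.cvtColor(f,cv2.COLOR_RGB2HSV)
np.set_printoptions(suppress=True)
o=np.array([615,219]);a=-.173
R=np.array([[np.cos(a),-np.sin(a)],[np.sin(a),np.cos(a)]])
L=(P[...,:2]-o)@R   # cradle frame
red=(hsv[...,1]>170)&((hsv[...,0]<4)|(hsv[...,0]>174))
def st(n,m): 
    if m.sum(): print(n,m.sum(),"x",np.round(np.nanpercentile(L[m][:,0],[1,50,99])),"y",np.round(np.nanpercentile(L[m][:,1],[1,50,99])),"z",np.round(np.nanpercentile(Z[m],[1,50,99])))
st("red",red); st("fencetop",(Z>39)&(Z<45)&(L[...,1]>10)&(L[...,1]<65)&(L[...,0]>-60)&(L[...,0]<100)&~red)
st("board",(Z>9)&(Z<15)&(L[...,0]>-130)&(L[...,0]<-60))
st("blank",(Z>48)&(Z<56)&(L[...,0]>-130)&(abs(L[...,1])<30)&~red)
st("wedgelike",(Z>60)&(Z<105)&(L[...,1]>40)&(L[...,0]>-200)&(L[...,0]<-20)&~red&(hsv[...,1]>100)&((hsv[...,0]<15)))
E
```

```text
[436.50465299 329.6863076   61.29429352] [-3.13928064e+00 -2.26284037e-03  2.96734715e+00]
red 13 x [-230. -203. -194.] y [ 46.  56. 101.] z [ 81. 122. 179.]
fencetop 10 x [-60. -57. -54.] y [23. 23. 24.] z [39. 40. 43.]
board 584 x [-115. -102.  -60.] y [ 23.  43. 118.] z [ 9. 12. 14.]
blank 2 x [-64. -64. -64.] y [23. 23. 23.] z [48. 49. 49.]
wedgelike 9299 x [-200. -179. -110.] y [ 56.  80. 197.] z [ 66.  88. 104.]
```

View pics/w2.png

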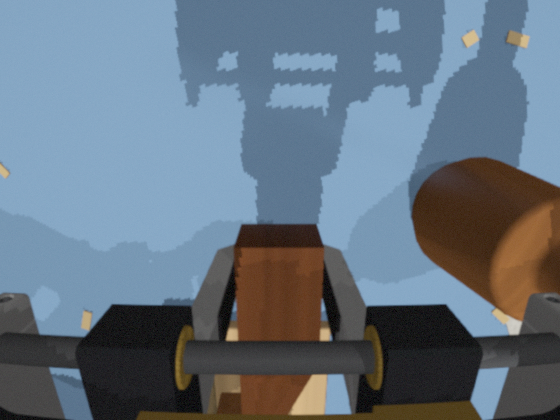

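The wedge is held square at (280,260) between the pads, and the mallet at (490,240) is well clear on the right. I'll lower it to the board now.

Request:
{"fn": "servo_tool", "kwargs": {"motion": [[[0, 0, -0.04, 0, 0, 0, 0.9], [0, 0, -0.07, 0, 0, 0, 0.9], [0, 0, -0.081, 0, 0, 0, 0.9], [0, 0, -0.081, 0, 0, 0, 0.9], [0, 0, -0.081, 0, 0, 0, 0.9]]]}}

```text
clock: 5.7
eef_pos: [437.2, 331.4, 22.6]
eef_rot: [3.141, 0.0, 2.969]
wrist_force: [0.3, -0.0, -0.7]
finger_gap: 43.9
finger_force: 40.0
```

```bash
python3 - <<'E'
from h import *
c,P=snap("scene","s2"); s=manip.read_state(); print(s["eef_pos"],s["eef_rot"],s["wrist_force"])
f=c["frame"][200:340,240:440]; cv2.imwrite("pics/s2c.png",cv2.resize(f[:,:,::-1],None,fx=4,fy=4,interpolation=cv2.INTER_CUBIC))
Z=P[...,2];hsv=cv2.cvtColor(c["frame"],cv2.COLOR_RGB2HSV)
o=np.array([615,219]);a=-.173
R=np.array([[np.cos(a),-np.sin(a)],[np.sin(a),np.cos(a)]]);L=(P[...,:2]-o)@R
m=(L[...,0]>-150)&(L[...,0]<-52)&(L[...,1]>40)&(L[...,1]<110)&(Z>22)&(Z<60)
q=L[m];print(m.sum())
for x in range(-110,-50,10):
    k=m&(abs(L[...,0]-x)<4)&(Z>30); 
    if k.sum(): print(x,k.sum(),np.round(np.percentile(L[k][:,1],[2,50,98])),np.round(np.percentile(Z[k],[2,50,98])))
E
```

```text
[437.21670212 331.54164454  22.70830888] [3.14093420e+00 7.71770969e-04 2.96889449e+00] [-0.07637102  0.69028275 -0.26981307]
542
-110 46 [61. 81. 89.] [33. 50. 55.]
-100 38 [60. 79. 85.] [31. 50. 54.]
-90 34 [59. 76. 80.] [31. 49. 54.]
-80 35 [58. 72. 75.] [31. 48. 53.]
-70 24 [59. 68. 70.] [31. 48. 55.]
-60 7 [59. 63. 68.] [31. 37. 51.]
```

View pics/s2c.png

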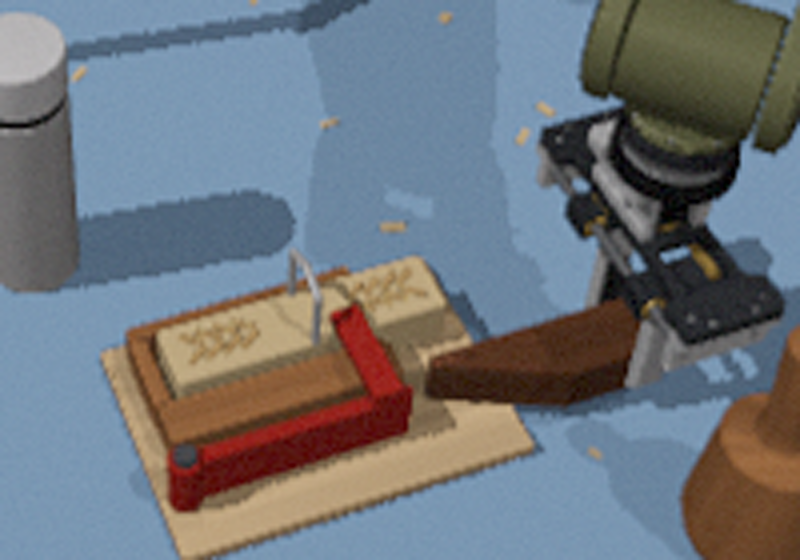

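The nose (430,375 in the crop) is in line with the slot between fence and catch and just above the board. I'll drive it in.

Request:
{"fn": "servo_tool", "kwargs": {"motion": [[[0.03, -0.005, -0.001, 0, 0, 0, 0.9], [0.06, -0.0105, -0.001, 0, 0, 0, 0.9], [0.09, -0.016, -0.002, 0, 0, 0, 0.9], [0.12, -0.021, -0.002, 0, 0, 0, 0.9], [0.15, -0.0265, -0.002, 0, 0, 0, 0.9], [0.18, -0.032, -0.002, 0, 0, 0, 0.9], [0.21, -0.037, -0.002, 0, 0, 0, 0.9], [0.24, -0.043, -0.002, 0, 0, 0, 0.9], [0.24, -0.043, -0.002, 0, 0, 0, 0.9], [0.24, -0.043, -0.002, 0, 0, 0, 0.9]]]}}

```text
clock: 6.75
eef_pos: [557.0, 309.5, 21.3]
eef_rot: [-3.141, 0.001, 2.968]
wrist_force: [1.3, -4.7, -0.7]
finger_gap: 43.9
finger_force: 40.0
```

```bash
python3 - <<'E'
from h import *
c,P=snap("scene","s3"); s=manip.read_state(); print(s["eef_pos"],s["eef_rot"],s["wrist_force"],s["finger_gap"])
f=c["frame"][200:340,240:440]; cv2.imwrite("pics/s3c.png",cv2.resize(f[:,:,::-1],None,fx=4,fy=4,interpolation=cv2.INTER_CUBIC))
E
```

```text
[556.66058153 309.53967548  21.24689001] [-3.14111629e+00  4.90433012e-04  2.96869277e+00] [ 0.79679382 -5.35720885  0.13526266] 43.48182302136447
```

View pics/s3c.png

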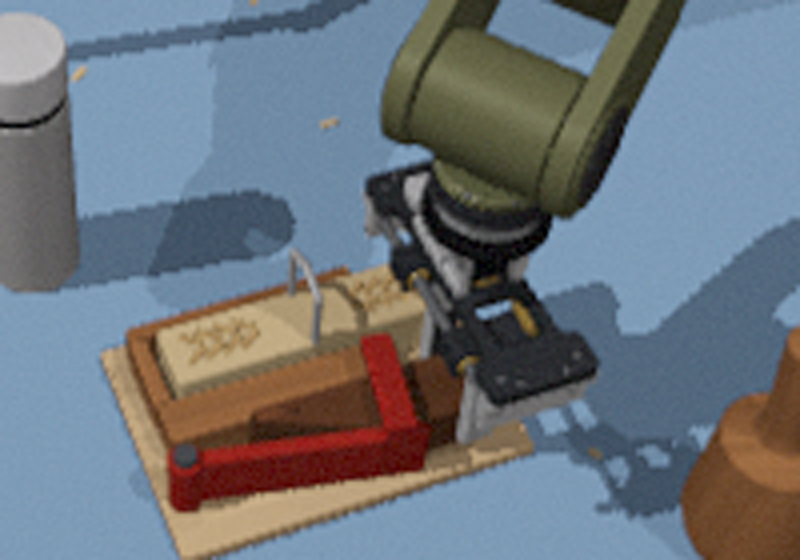

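The wedge's parallel body now holds the catch well open, with the lip at (385,350). I'll release partially so the inner finger stays clear of the blank, then rise.

Request:
{"fn": "servo_tool", "kwargs": {"motion": [[[0, 0, 0, 0, 0, 0, 0.35], [0, 0, 0, 0, 0, 0, 0.35], [0, 0, 0, 0, 0, 0, 0.35], [0, 0, 0, 0, 0, 0, 0.35], [0, 0, 0, 0, 0, 0, 0.35], [0, 0, 0.04, 0, 0, 0, 0.35], [0, 0, 0.12, 0, 0, 0, 0.35], [0, 0, 0.2, 0, 0, 0, 0.35], [0, 0, 0.2, 0, 0, 0, 0.35]]]}}

```text
clock: 7.7
eef_pos: [558.9, 311.0, 127.0]
eef_rot: [3.136, 0.007, 2.969]
wrist_force: [-0.1, 0.6, 0.1]
finger_gap: 61.2
finger_force: 0.0
```

```bash
python3 - <<'E'
from h import *
c,P=snap("scene","s4"); s=manip.read_state(); print(s["eef_pos"],s["eef_rot"],s["wrist_force"],s["finger_gap"])
Z=P[...,2];hsv=cv2.cvtColor(c["frame"],cv2.COLOR_RGB2HSV)
o=np.array([615,219]);a=-.173
R=np.array([[np.cos(a),-np.sin(a)],[np.sin(a),np.cos(a)]]);L=(P[...,:2]-o)@R
red=(hsv[...,1]>150)&((hsv[...,0]<4)|(hsv[...,0]>174))&(abs(L[...,0])<150)&(abs(L[...,1])<160)
l=red&(Z>61)&(Z<70); q=L[l]; print("lip",l.sum(),np.round(np.percentile(q[:,0],[2,98])),np.round(np.percentile(q[:,1],[2,98])))
t=red&(Z>52)&(Z<58); q=L[t]; print("catch angle",cv2.fitLine(q.astype(np.float32),cv2.DIST_HUBER,0,.01,.01).ravel())
w=(L[...,0]>-115)&(L[...,0]<-50)&(L[...,1]>40)&(L[...,1]<115)&(Z>25)&(Z<60); q=L[w]; print("wedge",w.sum(),np.round(np.percentile(q,[1,99],axis=0)).tolist(),np.round(np.percentile(Z[w],[2,98])))
E
```

```text
[557.85484237 310.46365154 123.77879678] [3.13866147 0.00404778 2.96906128] [-0.2766051  -0.31051195 -1.67287601] 60.98740661147521
lip 173 [-37. -12.] [ 45. 110.]
catch angle [ 0.98484135 -0.17345746 41.693714   95.8341    ]
wedge 320 [[-92.0, 57.0], [-51.0, 103.0]] [28. 53.]
```

The catch is propped at 0.17 rad and the wedge is at slot x ≈ +33. Now the blank.

Request:
{"fn": "servo_tool", "kwargs": {"motion": [[[-0.026, -0.08, 0, 0, 0, 0, 0.35], [-0.026, -0.157, 0, 0, 0, 0, 0.35], [-0.026, -0.157, 0, 0, 0, 0, 0.35], [-0.026, -0.157, -0.08, 0, 0, 0, 0.35], [-0.026, -0.157, -0.15, 0, 0, 0, 0.35], [-0.026, -0.157, -0.19, 0, 0, 0, 0.35], [-0.026, -0.157, -0.209, 0, 0, 0, 0.35], [-0.026, -0.157, -0.209, 0, 0, 0, 0.35], [-0.026, -0.157, -0.209, 0, 0, 0, 0.35]]], "newtons": 60}}

```text
clock: 8.65
eef_pos: [544.2, 231.8, 17.1]
eef_rot: [3.141, 0.001, 2.969]
wrist_force: [-0.3, -0.2, 0.3]
finger_gap: 61.1
finger_force: 0.0
```

Request:
{"fn": "servo_tool", "kwargs": {"motion": [[[0, 0, 0, 0, 0, 0, 0.9], [0, 0, 0, 0, 0, 0, 0.9], [0, 0, 0, 0, 0, 0, 0.9], [0, 0, 0, 0, 0, 0, 0.9], [0, 0, 0, 0, 0, 0, 0.9], [0, 0, 0, 0, 0, 0, 0.9]]]}}

```text
clock: 9.25
eef_pos: [544.3, 231.6, 17.4]
eef_rot: [3.141, 0.001, 2.969]
wrist_force: [-1.4, 0.3, 6.4]
finger_gap: 45.6
finger_force: 60.0
```

Request:
{"fn": "servo_tool", "kwargs": {"motion": [[[0, 0, 0.01, 0, 0, 0, 0.9], [0, 0, 0.03, 0, 0, 0, 0.9], [0, 0, 0.06, 0, 0, 0, 0.9], [0, 0, 0.1, 0, 0, 0, 0.9], [0, 0, 0.14, 0, 0, 0, 0.9], [0, 0, 0.18, 0, 0, 0, 0.9], [0, 0, 0.22, 0, 0, 0, 0.9], [0, 0, 0.25, 0, 0, 0, 0.9], [0, 0, 0.275, 0, 0, 0, 0.9], [0, 0, 0.275, 0, 0, 0, 0.9]]]}}

```text
clock: 10.25
eef_pos: [544.4, 231.6, 155.9]
eef_rot: [3.14, 0.002, 2.969]
wrist_force: [0.6, 0.3, -2.3]
finger_gap: 45.7
finger_force: 60.0
```

Request:
{"fn": "servo_tool", "kwargs": {"motion": [[[-0.04, 0, 0, 0, 0, 0, 0.9], [-0.1, 0.0, 0, 0, 0, 0, 0.9], [-0.16, 0.0, 0, 0, 0, 0, 0.9], [-0.21, -0.02, 0, 0, 0, 0, 0.9], [-0.23, -0.06, 0, 0, 0, 0, 0.9], [-0.23, -0.12, 0, 0, 0, 0.015, 0.9], [-0.23, -0.18, 0, 0, 0, 0.03, 0.9], [-0.23, -0.24, 0, 0, 0, 0.045, 0.9], [-0.23, -0.3, 0, 0, 0, 0.06, 0.9], [-0.23, -0.36, 0, 0, 0, 0.07, 0.9]]]}}

```text
clock: 11.25
eef_pos: [428.3, 50.2, 153.3]
eef_rot: [-3.142, -0.001, -3.092]
wrist_force: [0.3, 0.3, -2.6]
finger_gap: 45.8
finger_force: 60.0
```

```bash
python3 - <<'E'
from h import *
s=manip.read_state(); print(s["eef_pos"],s["eef_rot"],s["wrist_force"],s["moment"],s["finger_gap"])
c,P=snap("scene","s5"); 
Z=P[...,2]; hsv=cv2.cvtColor(c["frame"],cv2.COLOR_RGB2HSV)
s=manip.read_state(); e=s["eef_pos"]; print(e)
# blank level: pale points top near TCP
m=(np.hypot(P[...,0]-e[0]-80,P[...,1]-e[1])<120)&(Z>100)&(Z<200)&(hsv[...,1]>40)&(hsv[...,1]<150)&(hsv[...,0]>10)&(hsv[...,0]<30)
n=m.sum();print(n)
q=P[m]; print(np.round(np.percentile(q,[1,50,99],axis=0)).tolist())
for x in range(int(e[0])-20,int(e[0])+180,20):
    k=m&(abs(P[...,0]-x)<8)
    if k.sum()>5: print(x,k.sum(),np.round(np.percentile(P[k][:,1],[5,95])),"z top",np.round(np.percentile(P[k][:,2],[50,90,97]),1))
E
```

```text
[428.28015358  50.1821094  153.325113  ] [-3.14154762e+00 -1.11710768e-03 -3.09234203e+00] [ 0.30878679  0.33297326 -2.63445676] [ 0.05741659 -0.0043962   0.0281603 ] 45.79508510771135
[428.29178018  47.31738823 153.29481731]
1149
[[422.0, 34.0, 150.0], [522.0, 70.0, 186.0], [596.0, 82.0, 191.0]]
408 6 [33. 45.] z top [188.1 189.8 190.6]
428 46 [31. 70.] z top [188.5 190.5 190.9]
448 101 [36. 75.] z top [186.7 189.5 190.4]
468 93 [43. 77.] z top [186.  188.9 189.7]
488 88 [38. 78.] z top [184.5 188.4 189.1]
508 110 [40. 79.] z top [186.1 189.  189.9]
528 106 [40. 80.] z top [185.3 188.6 189.3]
548 115 [40. 81.] z top [186.1 189.3 190.6]
568 110 [42. 81.] z top [186.5 189.  190.5]
588 170 [44. 82.] z top [179.3 188.2 189.5]
```

View pics/s5.png

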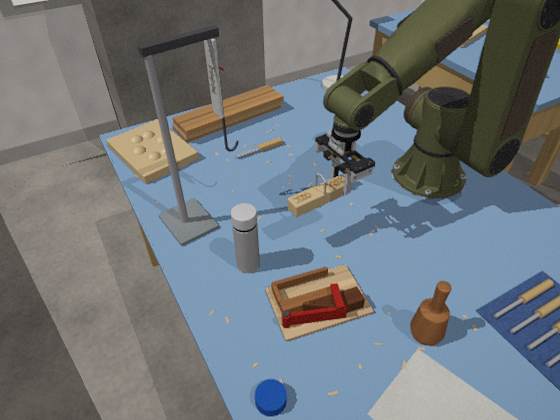

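The blank hangs level from the gripper at (320,195), with its top at 189 mm. The wedge is still in the slot with the catch propped at (330,305). I'll move in front of the scale.

Request:
{"fn": "servo_tool", "kwargs": {"motion": [[[0, -0.06, 0, 0, 0, 0.005, 0.9], [-0.005, -0.13, 0, 0, 0, 0.01, 0.9], [-0.01, -0.2, 0, 0, 0, 0.015, 0.9], [-0.01, -0.28, 0, 0, 0, 0.02, 0.9], [-0.01, -0.36, 0, 0, 0, 0.025, 0.9], [-0.01, -0.44, 0, 0, 0, 0.03, 0.9], [-0.01, -0.52, 0, 0, 0, 0.0356, 0.9], [-0.005, -0.57, 0, 0, 0, 0.0356, 0.9], [0, -0.604, 0, 0, 0, 0.0356, 0.9], [0, -0.604, 0, 0, 0, 0.0356, 0.9]]]}}

```text
clock: 12.3
eef_pos: [428.7, -251.7, 153.3]
eef_rot: [3.141, -0.001, -2.984]
wrist_force: [1.1, 0.3, -2.3]
finger_gap: 45.6
finger_force: 60.0
```

Request:
{"fn": "servo_tool", "kwargs": {"motion": [[[0, 0, 0, 0, 0, 0, 0.9], [0, 0, 0, 0, 0, 0, 0.9], [0, 0, 0, 0, 0, 0, 0.9]]]}}

```text
clock: 12.6
eef_pos: [429.0, -249.7, 154.0]
eef_rot: [3.142, 0.0, -2.981]
wrist_force: [0.0, 0.3, -1.4]
finger_gap: 45.5
finger_force: 60.0
```

```bash
python3 - <<'E'
from h import *
s=manip.read_state(); e=s["eef_pos"]; print(e,s["eef_rot"],s["wrist_force"])
for n in ["scene","top","wrist"]:
    c,P=snap(n,n+"6"); Z=P[...,2]; v,u=np.mgrid[:420,:560]
    d=P[...,:2]-e[:2]; a=.16; x=d@[np.cos(a),np.sin(a)]; y=d@[-np.sin(a),np.cos(a)]
    b=(x>45)&(x<100)&(abs(y)<30)&(Z>225)&(Z<250)
    if b.sum(): print(n,"bail",b.sum(),"x",np.round(np.percentile(x[b],[5,50,95]),1),"y",np.round(np.percentile(y[b],[5,50,95]),1),"z",np.round(np.percentile(Z[b],[5,50,95])))
    h=(x>170)&(x<270)&(abs(y)<30)&(Z>193)&(Z<330)
    q=P[h]; print(n,"hook",len(q))
    for lo,hi in [(193,203),(203,213),(213,222),(222,232),(240,280),(280,330)]:
        for sgn,k in (("tip",x<202),("stem",x>=202)):
            k=h&k&(Z>=lo)&(Z<hi)
            if k.sum(): print(lo,sgn,k.sum(),np.round(np.median(x[k]),1),np.round(np.median(y[k]),1),np.round(np.median(P[k],0)).tolist())
E
```

```text
[ 428.96236263 -249.7282149   154.03856646] [ 3.14158807e+00  5.17779986e-05 -2.98130020e+00] [ 0.00343048  0.29488234 -1.40269437]
scene bail 26 x [71.  73.9 77.2] y [-17.    4.4  24.4] z [229. 235. 241.]
scene hook 129
193 tip 1 198.7 -4.5 [626.0, -223.0, 200.0]
193 stem 8 213.7 -3.4 [641.0, -220.0, 202.0]
203 tip 8 197.4 -3.8 [625.0, -222.0, 209.0]
203 stem 15 221.8 -3.9 [648.0, -220.0, 206.0]
213 tip 8 194.8 -3.0 [622.0, -221.0, 218.0]
213 stem 8 229.5 -4.6 [656.0, -217.0, 220.0]
222 tip 4 191.3 -2.5 [618.0, -222.0, 225.0]
222 stem 4 229.6 -6.0 [656.0, -219.0, 225.0]
240 stem 33 230.3 -4.6 [657.0, -218.0, 262.0]
280 stem 33 229.5 -4.2 [656.0, -217.0, 300.0]
top bail 35 x [69.9 72.3 75.1] y [-20.9   1.7  21. ] z [231. 238. 243.]
top hook 75
193 stem 3 213.6 -10.5 [641.0, -226.0, 202.0]
203 tip 4 200.4 -4.6 [628.0, -222.0, 210.0]
203 stem 18 214.6 -6.7 [642.0, -222.0, 207.0]
213 tip 2 195.1 -3.0 [622.0, -222.0, 218.0]
213 stem 4 225.2 -3.4 [652.0, -217.0, 216.0]
222 tip 7 191.7 -5.8 [619.0, -225.0, 224.0]
222 stem 5 226.6 -4.7 [654.0, -218.0, 228.0]
240 stem 14 227.5 -4.7 [654.0, -218.0, 262.0]
280 stem 17 227.1 -5.1 [654.0, -219.0, 307.0]
wrist hook 0
```

Request:
{"fn": "servo_tool", "kwargs": {"motion": [[[0.02, -0.0108, 0, 0, 0, 0, 0.9], [0.06, -0.0044, 0, 0, 0, 0, 0.9], [0.1, 0.002, 0, 0, 0, 0, 0.9], [0.14, 0.0084, 0, 0, 0, 0, 0.9], [0.17, 0.0132, 0, 0, 0, 0, 0.9], [0.2, 0.018, 0, 0, 0, 0, 0.9], [0.23, 0.0229, 0, 0, 0, 0, 0.9], [0.255, 0.027, 0, 0, 0, 0, 0.9], [0.2766, 0.0304, 0, 0, 0, 0, 0.9], [0.2766, 0.0304, 0, 0, 0, 0, 0.9]]]}}

```text
clock: 13.75
eef_pos: [567.9, -235.0, 153.7]
eef_rot: [3.141, -0.0, -2.982]
wrist_force: [0.1, 1.0, -2.5]
finger_gap: 45.8
finger_force: 60.0
```

```bash
python3 - <<'E'
from h import *
s=manip.read_state(); e=s["eef_pos"]; print(e,s["eef_rot"],s["wrist_force"])
c,P=snap("scene","s7")
f=c["frame"][80:220,150:350]; cv2.imwrite("pics/s7c.png",cv2.resize(f[:,:,::-1],None,fx=4,fy=4,interpolation=cv2.INTER_CUBIC))
E
```

```text
[ 567.87170101 -234.96935015  153.68562779] [ 3.14146305e+00 -3.41741234e-05 -2.98169029e+00] [ 0.05038852  1.00625345 -2.50920722]
```

View pics/s7c.png

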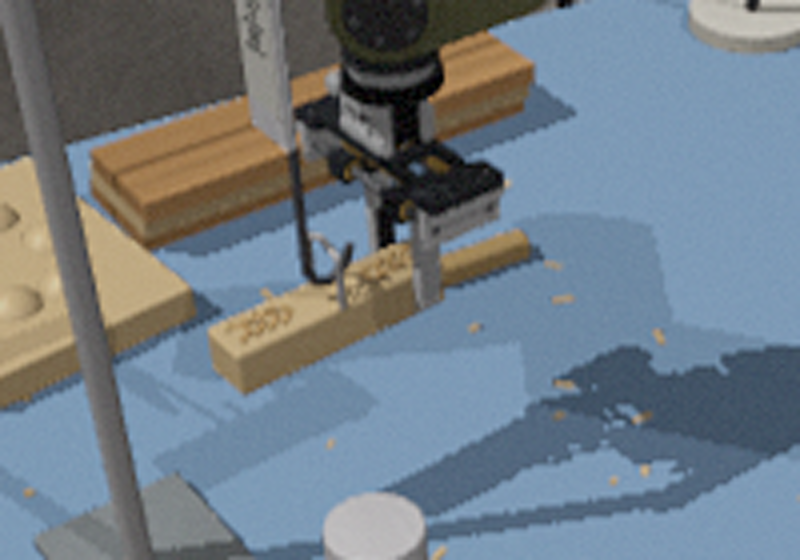

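The bail (320,240) stands between the hook's stem (300,200) and its upturned tip (350,245), and the blank is clear below. I'll lower slowly.

Request:
{"fn": "servo_tool", "kwargs": {"motion": [[[0, 0, -0.015, 0, 0, 0, 0.9], [0, 0, -0.03, 0, 0, 0, 0.9], [0, 0, -0.044, 0, 0, 0, 0.9], [0, 0, -0.056, 0, 0, 0, 0.9], [0, 0, -0.065, 0, 0, 0, 0.9], [0, 0, -0.074, 0, 0, 0, 0.9], [0, 0, -0.082, 0, 0, 0, 0.9], [0, 0, -0.09, 0, 0, 0, 0.9], [0, 0, -0.09, 0, 0, 0, 0.9], [0, 0, -0.09, 0, 0, 0, 0.9]]]}}

```text
clock: 14.8
eef_pos: [567.2, -235.4, 109.1]
eef_rot: [-3.142, 0.0, -2.983]
wrist_force: [-1.6, 0.7, -0.8]
finger_gap: 45.5
finger_force: 60.0
```

Request:
{"fn": "servo_tool", "kwargs": {"motion": [[[0, 0, 0, 0, 0, 0, 0.9], [0, 0, 0, 0, 0, 0, 0.9]]]}}

```text
clock: 15.0
eef_pos: [567.2, -235.4, 109.2]
eef_rot: [-3.141, 0.0, -2.982]
wrist_force: [0.1, 0.4, -1.0]
finger_gap: 45.4
finger_force: 60.0
```

```bash
python3 - <<'E'
from h import *
F=[]
for n in ["scene"]*2+["top"]*2:
    c,P=snap(n,"t8"+n); s=manip.read_state(); F.append(s["wrist_force"])
    e=s["eef_pos"]; Z=P[...,2]; d=P[...,:2]-e[:2]; a=.16; x=d@[np.cos(a),np.sin(a)]; y=d@[-np.sin(a),np.cos(a)]
    h=(abs(y)<16)&(x>55)&(x<100)&(Z>140)&(Z<260)
    k=h&(x<72)&(x>40); print(n,"lowest tipside z",np.round(np.percentile(Z[h],[2,98])), "tip region max z", np.round(np.percentile(Z[h&(x>47)&(x<58)],98)) if (h&(x>47)&(x<58)).sum() else None)
    k=h&(abs(x-73)<6)&(abs(y)<8)&(Z>160); print(np.round(np.sort(Z[k])).tolist()[:8],np.round(np.sort(Z[k])).tolist()[-8:])
print(e,np.round(F,1).tolist(),s["moment"])
E
```

```text
scene lowest tipside z [141. 254.] tip region max z 206.0
[180.0, 188.0, 188.0, 189.0, 189.0, 189.0, 193.0, 194.0] [189.0, 189.0, 193.0, 194.0, 194.0, 195.0, 195.0, 196.0]
scene lowest tipside z [141. 255.] tip region max z 204.0
[182.0, 189.0, 190.0, 190.0, 190.0, 191.0, 192.0, 192.0] [191.0, 192.0, 192.0, 193.0, 194.0, 194.0, 195.0, 195.0]
top lowest tipside z [141. 250.] tip region max z 147.0
[190.0, 191.0, 192.0, 192.0, 193.0, 193.0, 193.0, 194.0] [193.0, 194.0, 194.0, 194.0, 194.0, 194.0, 195.0, 197.0]
top lowest tipside z [141. 249.] tip region max z 148.0
[186.0, 188.0, 191.0, 191.0, 192.0, 193.0, 193.0, 194.0] [195.0, 196.0, 196.0, 196.0, 196.0, 196.0, 197.0, 197.0]
[ 567.17743813 -235.44096673  109.04897335] [[-0.1, 0.5, -1.4], [-0.0, 0.3, -1.7], [-1.2, -0.4, -1.5], [-0.5, 0.0, -1.0]] [0.10078349 0.01797118 0.0526813 ]
```

Request:
{"fn": "servo_tool", "kwargs": {"motion": [[[0, 0, -0.007, 0, 0, 0, 0.9], [0, 0, -0.014, 0, 0, 0, 0.9], [0, 0, -0.021, 0, 0, 0, 0.9], [0, 0, -0.024, 0, 0, 0, 0.9], [0, 0, -0.024, 0, 0, 0, 0.9], [0, 0, -0.024, 0, 0, 0, 0.9]]]}}

```text
clock: 15.8
eef_pos: [567.2, -235.4, 97.0]
eef_rot: [-3.142, 0.0, -2.982]
wrist_force: [-0.0, 0.5, -0.0]
finger_gap: 46.1
finger_force: 60.0
```

```bash
python3 - <<'E'
from h import *
F=[];M=[]
for i in range(12):
    manip.camera("scene"); s=manip.read_state(); F.append(s["wrist_force"]);M.append(s["moment"])
print(s["eef_pos"],np.mean(F,0),np.std(F,0),np.mean(M,0))
E
```

```text
[ 567.14391701 -235.42510679   96.95454179] [0.88636458 0.62025483 0.06383874] [0.41884712 0.41327158 0.24946937] [ 0.15171532 -0.19238462  0.02956454]
```

The force balances at about 0 N, so the weight is on the hook. I'll release.

Request:
{"fn": "servo_tool", "kwargs": {"motion": [[[0, 0, 0, 0, 0, 0, 0.1], [0, 0, 0, 0, 0, 0, 0.0], [0, 0, 0, 0, 0, 0, 0.0], [0, 0, 0, 0, 0, 0, 0.0], [0, 0, 0, 0, 0, 0, 0.0], [-0.03, -0.0048, 0, 0, 0, 0, 0], [-0.08, -0.0129, 0, 0, 0, 0, 0], [-0.14, -0.0226, 0, 0, 0, 0, 0], [-0.2, -0.0323, 0, 0, 0, 0, 0], [-0.25, -0.04, 0, 0, 0, 0, 0]]]}}

```text
clock: 17.4
eef_pos: [440.8, -255.5, 97.0]
eef_rot: [-3.142, -0.0, -2.983]
wrist_force: [0.6, -0.2, 0.0]
finger_gap: 94.2
finger_force: 0.0
```

Request:
{"fn": "servo_tool", "kwargs": {"motion": [[[0, 0, 0, 0, 0, 0, 0], [0, 0, 0, 0, 0, 0, 0], [0, 0, 0, 0, 0, 0, 0], [0, 0, 0, 0, 0, 0, 0], [0, 0, 0, 0, 0, 0, 0], [0, 0, 0, 0, 0, 0, 0], [0, 0, 0, 0, 0, 0, 0], [0, 0, 0, 0, 0, 0, 0], [0, 0, 0, 0, 0, 0, 0], [0, 0, 0, 0, 0, 0, 0]]]}}

```text
clock: 18.4
eef_pos: [442.2, -255.4, 97.0]
eef_rot: [-3.142, 0.0, -2.982]
wrist_force: [-0.1, -0.5, 0.1]
finger_gap: 94.3
finger_force: 0.0
```

Request:
{"fn": "servo_tool", "kwargs": {"motion": [[[0, 0, 0, 0, 0, 0, 0], [0, 0, 0, 0, 0, 0, 0], [0, 0, 0, 0, 0, 0, 0], [0, 0, 0, 0, 0, 0, 0], [0, 0, 0, 0, 0, 0, 0], [0, 0, 0, 0, 0, 0, 0], [0, 0, 0, 0, 0, 0, 0], [0, 0, 0, 0, 0, 0, 0], [0, 0, 0, 0, 0, 0, 0], [0, 0, 0, 0, 0, 0, 0]]]}}

```text
clock: 19.4
eef_pos: [442.1, -255.4, 96.9]
eef_rot: [-3.142, -0.0, -2.983]
wrist_force: [0.1, -1.1, -0.1]
finger_gap: 93.8
finger_force: 0.0
```

Request:
{"fn": "servo_tool", "kwargs": {"motion": [[[0, 0, 0, 0, 0, 0, 0], [0, 0, 0, 0, 0, 0, 0], [0, 0, 0, 0, 0, 0, 0], [0, 0, 0, 0, 0, 0, 0], [0, 0, 0, 0, 0, 0, 0], [0, 0, 0, 0, 0, 0, 0], [0, 0, 0, 0, 0, 0, 0], [0, 0, 0, 0, 0, 0, 0], [0, 0, 0, 0, 0, 0, 0], [0, 0, 0, 0, 0, 0, 0]]]}}

```text
clock: 20.4
eef_pos: [442.1, -255.4, 96.9]
eef_rot: [3.142, -0.0, -2.982]
wrist_force: [-0.3, -0.0, -0.6]
finger_gap: 94.1
finger_force: 0.0
```

```bash
python3 - <<'E'
from h import *
pr=None
for i in range(10):
    c,P=snap("scene","s9"); g=cv2.cvtColor(c["frame"],cv2.COLOR_RGB2GRAY)[100:220,180:330].astype(float)
    if pr is not None: print(round(np.abs(cv2.GaussianBlur(g-pr,(5,5),0)).max(),1),end=" ")
    pr=g
Z=P[...,2];a=.16; d=P[...,:2]-[639.5,-222.5]; x=d@[np.cos(a),np.sin(a)]; y=d@[-np.sin(a),np.cos(a)]
hsv=cv2.cvtColor(c["frame"],cv2.COLOR_RGB2HSV)
for xx in range(-80,100,20):
    k=(abs(x-xx)<8)&(abs(y)<35)&(Z>60)&(Z<165); print(xx,k.sum(),np.round(np.percentile(Z[k],[50,95])) if k.sum() else "")
cv2.imwrite("pics/s9c.png",cv2.resize(c["frame"][80:340,130:430][:,:,::-1],None,fx=2.3,fy=2.3))
E
```

```text
4.3 4.2 6.1 4.7 5.3 5.1 5.2 5.5 4.5 -80 78 [127. 133.]
-60 81 [127. 133.]
-40 80 [127. 132.]
-20 70 [125. 132.]
0 112 [129. 156.]
20 85 [127. 132.]
40 83 [127. 133.]
60 90 [127. 132.]
80 87 [127. 132.]
```

View pics/s9c.png

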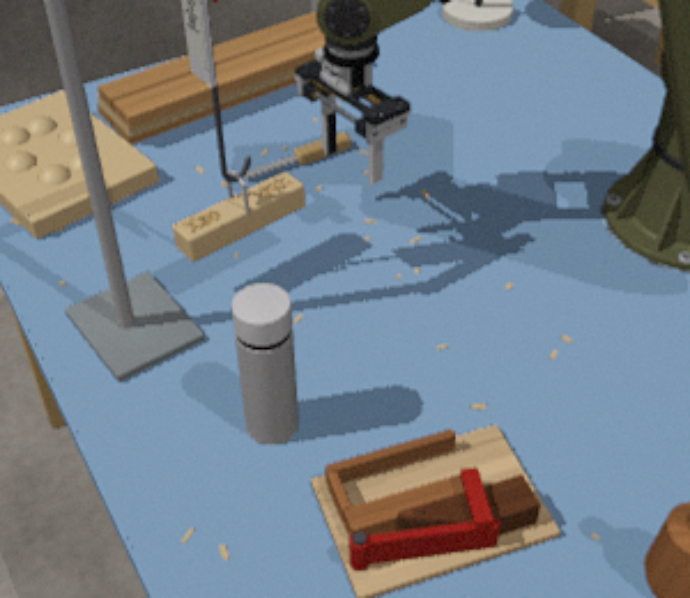

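The blank hangs level and still on the hook (240,200) and the gripper is clear. The hook is pulled down about 25 mm, and the wedge still props the catch (480,520).

```bash
python3 -c "
from cell import manip
print(manip.sign_off())"
```

```text
the job is handed in; nothing more can be done
None
```

The job is handed in (no verdict returned): the wedge props the catch at about 0.17 rad, and the blank hangs level and still on the scale's hook, about 25 mm down (roughly 0.2 kg), with the thermos, mallet and gouge left alone.

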